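# Snap the long candle into its transport cradle

### The arm

A 6-joint arm with a two-finger parallel gripper is mounted at the origin on the work surface. World frame = base frame: x ahead of the robot, y to its left, z up, the work surface at z = 0. Lengths are in m, angles in rad, forces in N, time in s.
With the tool pointing down it reaches from about 0.35 to 0.775 m from the base axis. Payload 7.3 kg.
Tool frame: the origin (TCP) lies at the centre of the arm's flange, where the gripper is bolted on; the fingertips stand 178 mm ahead of it and the grasp point (between the pads) lies 159 mm ahead of it; x points along the fingers, y is the direction in which the jaws open and shut, and the axes are right-handed (so a half turn about x gives the same grasp; the last joint's range is limited). The gripper opens to 92 mm and grips with 3 to 60 N. Pads are 19 mm wide; open, the fingers measure 130 mm over their backs; the gripper's body (75 mm by 190 mm) begins 47 mm behind the grasp point.
Start: joints at [-1.434, 0.342, 1.524, -0, 1.275, -0.146], TCP at [0.147, -0.504, 0.405] pointing down, gripper open.
Joint ranges: [-2.53, 2.53], [-0.77, 2.02], [0.04, 2.7], [-1, 4.14], [0.28, 2.66], [-3.11, 3.11]. Speed limits (rad/s): [2.57, 2.57, 3.14, 3.14, 3.14, 3.14].

### API

Orientations are given as [roll, pitch, yaw] about the fixed x, y, z axes, in that order (R = Rz(yaw) Ry(pitch) Rx(roll)).
In Python, from cell import readout, cams, workorder gives the robot as it stands.
- The arm moves only by the shell command python3 -m inch 'ROWS' [FORCE]. ROWS is text: rows parted by semicolons, each of 5 numbers parted by spaces: the shift along the world's x, y, z in mm, then the turn about the world's z in rad, then the opening, from 0 (shut) to 1 (fully open). A call has 1 to 8 rows; each row shifts and turns the commanded pose from where the row before left it; what a row does not reach is not made up. A row lasts 1/12 s, in which the tool goes at most 41.7 mm and 7.16 degrees, less where a joint would pass 70% of its speed; a pose out of reach is approached as far as the arm can. A call is refused whole if a number of a shift passes 41.7 or a number of a turn 0.125, either way. A call with a gripper value outside its range is refused whole. The fingers move at their own pace and stop on an object; FORCE is the grip in N (left out, the last holds). Time passes only in rows, so rows that do not move let the fingers close. It gives the time, the measured TCP pose, the force and the opening at its end, in the units of the state.
- readout.observe(): the state, without advancing time (a new reading comes with each control period).
- cams.read_camera(name): name is "scene" or "top" or "wrist"; returns a dict with "color" (420x560x3 uint8, red, green, blue), "fx", "fy", "cx", "cy" (pixels), "dist_coeffs" ([k1, k2, p1, p2, k3] as OpenCV has them; the pictures are not rectified), "world_to_cam" (4x4, takes a point from world to camera coordinates); the wrist camera has in their place "T_tool_cam" (4x4, takes a point from camera to tool coordinates, whose origin is the TCP and whose axes are the tool frame's). Camera axes: x right, y down, z forward; pixel columns grow to the right and rows downward; lengths in m; the calibration is good to about 2 mm. A picture is of the moment at which its call begins: read the wrist's pose just before it. There is no depth.
- workorder.hand_in(): hands the job in, once; it reports no verdict.
The state is a dict: "time": time; "qpos": joint angles; "qvel": joint speeds; "joint_efforts": joint torques, N m; "tool_pos": TCP position; "tool_rot": TCP orientation; "contact_force": force on the tool from outside, world axes, zero at the start; "torque": the same for the moment, N m; "opening": finger opening in m.
Only numpy, scipy, OpenCV 4.12 (cv2) and the standard library are available. Lean on these libraries where they do the work, as an engineer would, in place of code of your own. Each camera call takes 0.05 s, during which the arm holds its last target.

### The job

Pick up the long slim candle from the bench, lay it along the spring-clip cradle, centred, and press it straight down until it snaps past the rollers of both clips and sits fully home and level on its saddles; either end may point either way. Let go and leave it there, and leave the short candle and the standing pillar candle where they are.

Things in the scene. Friction and masses are not known exactly. Their poses are not given: they have to be found in the camera images.
- candle_mid (a point): White rigid candle lying on the bench: cylinder 32 mm thick, 210 mm long, about 0.18 kg. Point: its middle, on its axis, 16 mm above the bench. x runs along it to the amber flame tip, 21 mm beyond the body; z up at the start. The other end has a 14 mm long hexagonal cap, 32 mm across flats, so it does not roll.
- cradle_seat (a point): Plywood board 200 x 110 x 12 mm, fixed, with two grey U-shaped spring clips at x = +-65, each 24 long. Point: the seated candle's middle, 50 above the bench, candle along x, z up. In each clip: saddle top at z -16, 2 sprung rollers at +12, V guides up to +50, 46 to 76 apart. In the V the candle rests 25 high; about 12 N pushes it past the rollers, force falls half-way, then it lands and is held.
- short_mid (a point): A bystander: a short slim candle lying on the bench, same 32 mm diameter and cap as the long one but only 100 mm long, too short to span the clips. The point is its middle, 16 mm above the bench; x along it. The long and the short candle may be in each other's place.
- pillar_mid (a point): A bystander: a thick pillar candle, 72 mm in diameter, 100 mm tall plus a 21 mm flame, standing beyond the cradle on the robot's left. The point is its middle, 50 mm above the bench.
Things that resemble listed ones, but are neither listed nor needed, are in the scene too. What is shaped like the part that bears cradle_seat but purple is not meant.

How it is judged:
By the outcome, as a careful person would: the job done as asked, in the order asked, and still so for the second after the job is handed in, with the robot touching nothing.
It also fails if it takes over 56 s, if anything falls off the work surface, if the arm or the gripper's body presses on something with over 40 N, if the wrist force passes 120 N, or if a joint passes its speed limit or range.

## Working session

There is one attempt and no reset: what is moved stays moved. The work goes in short steps, Python scripts to look and compute and a shell command to move; the robot and the scene stay as the last step left them, time stands still between calls to the robot, and variables do not carry over. Pictures are saved under pics/ and viewed, and the job is handed in when it is done.

```bash
ls; mkdir -p pics; cat > h.py <<'E'
import numpy as np,cv2
from cell import readout,cams,workorder
def cam(n):
    c=cams.read_camera(n); K=np.array([[c['fx'],0,c['cx']],[0,c['fy'],c['cy']],[0,0,1]]); return c,K,np.array(c['dist_coeffs'],float)
def save(im,f,s=1): cv2.imwrite(f,cv2.resize(im[:,:,::-1],None,fx=s,fy=s,interpolation=cv2.INTER_CUBIC))
def toworld(c,K,d,pts,z,T=None):
    T=np.array(c['world_to_cam']) if T is None else T
    u=cv2.undistortPoints(np.array(pts,float).reshape(-1,1,2),K,d).reshape(-1,2)
    R,t=T[:3,:3],T[:3,3]; o=-R.T@t; out=[]
    for a in u:
        r=R.T@np.array([a[0],a[1],1]); out.append(o+r*(z-o[2])/r[2])
    return np.array(out)
E
python3 - <<'E'
from h import *
import pickle
print(readout.observe())
for n in('scene','top','wrist'):
    c,K,d=cam(n); save(c['color'],f'pics/{n}0.png',1.4); pickle.dump((c,K,d),open(n+'0.pkl','wb'))
E
```

```text
pics
{'time': 0.0, 'qpos': array([-1.43405160e+00,  3.42723393e-01,  1.52498758e+00, -1.17538179e-06,
        1.27537382e+00, -1.46000887e-01]), 'qvel': array([ 0.00111389, -0.00034915, -0.000532  ,  0.00138074,  0.00030436,
        0.00067512]), 'joint_efforts': array([ 1.15811695e-04, -4.31243598e+01, -2.44211608e+01,  7.18395668e-02,
        5.60213474e-02, -1.16346532e-04]), 'tool_pos': array([ 0.14647528, -0.50402445,  0.40405468]), 'tool_rot': array([-1.71604397,  1.56930418,  1.70829465]), 'contact_force': array([ 0.49035905, -0.00577856,  0.73375982]), 'torque': array([ 0.00364232, -0.02714915,  0.05191121]), 'opening': 0.09183341994437227}
```

View pics/scene0.png

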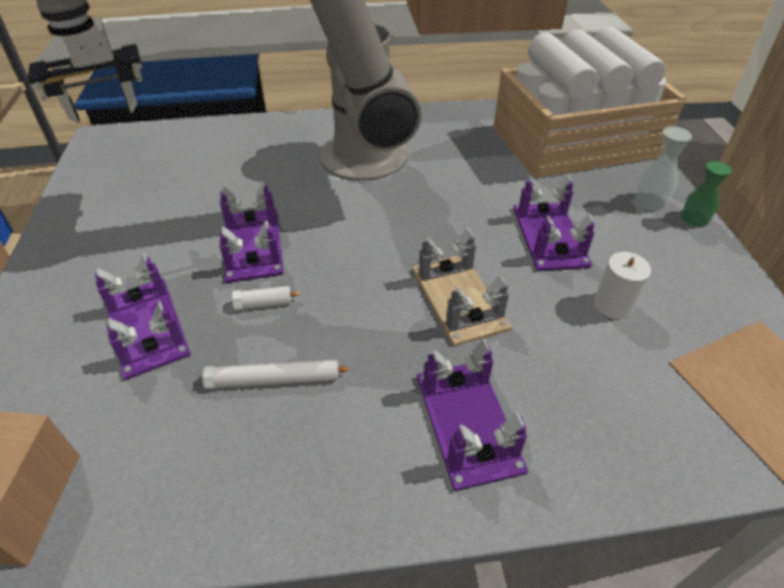

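View pics/top0.png

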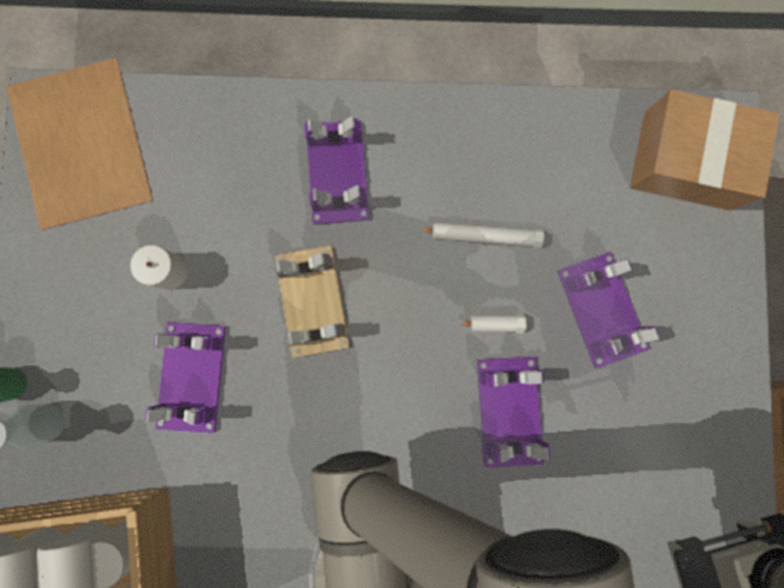

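View pics/wrist0.png

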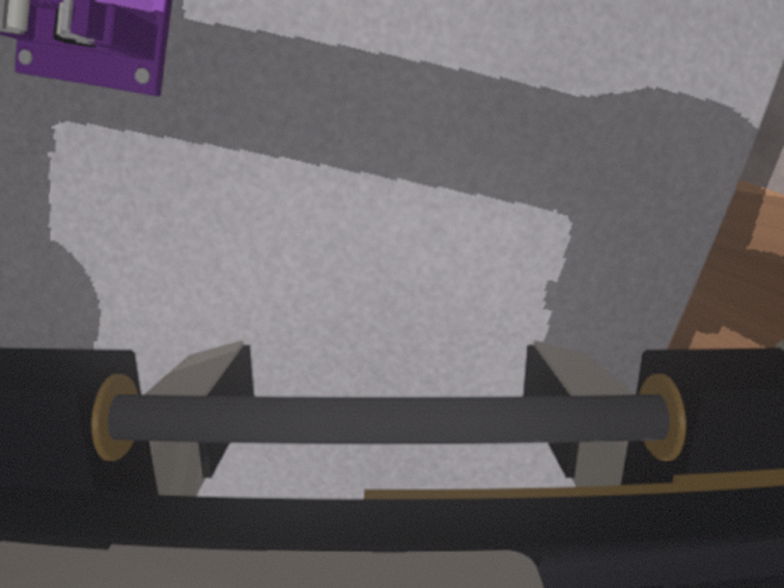

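Scene (1.4x pictures). Long candle candidates in the top view: the long white candle at (489,235), the short one at (498,324, half as long), and the pillar at (151,265). I choose the one at (489,235). Cradle candidates are the plywood one at (312,300) and four purple ones at (337,170), (192,376), (512,412) and (605,308). I choose the plywood one. Next is a close crop and a measurement of each.

```bash
python3 - <<'E'
from h import *
import pickle
c,K,d=pickle.load(open('top0.pkl','rb')); im=c['color']
save(im[140:265,180:400],'pics/crop0.png',3.5)
hsv=cv2.cvtColor(im,cv2.COLOR_RGB2HSV)
# candles
def comps(m,lo=60):
    n,l,s,ce=cv2.connectedComponentsWithStats(m.astype(np.uint8)); 
    return [(i,s[i],ce[i],l==i) for i in range(1,n) if s[i][4]>lo]
w=(hsv[:,:,1]<40)&(hsv[:,:,2]>175)
for i,s,ce,m in comps(w,150):
    if 100<ce[0]<420 and 60<ce[1]<270 or 1: 
        r=cv2.minAreaRect(np.argwhere(m)[:,::-1].astype(np.float32)); print('white',s,ce.round(1),r)
wd=(hsv[:,:,0]>8)&(hsv[:,:,0]<28)&(hsv[:,:,1]>50)&(hsv[:,:,2]>100)
for i,s,ce,m in comps(wd,8):
    r=cv2.minAreaRect(np.argwhere(m)[:,::-1].astype(np.float32)); print('wood',s,ce.round(1),[np.round(x,1) for x in r])
print(np.linalg.inv(c['world_to_cam']).round(3),K[0,0],d)
E
```

```text
white [499  70  26  64 961] [511.9 101.7] ((511.85198974609375, 101.56399536132812), (15.652478218078613, 61.80492401123047), 10.30484676361084)
white [310 160  78  13 538] [347.8 166.7] ((348.2877502441406, 167.117919921875), (77.3138427734375, 8.324034690856934), 4.635463237762451)
white [ 93 175  29  29 593] [106.7 188.9] ((106.80001831054688, 188.90000915527344), (27.280029296875, 27.72724151611328), 26.56505012512207)
white [337 227  39  10 341] [355.8 231. ] ((356.0, 231.5), (9.0, 38.0), 90.0)
white [ 27 392  21  28 535] [ 37.2 405.9] ((37.0, 405.5), (27.0, 20.0), 90.0)
wood [   4   41  105  123 8832] [ 55.9 102.1] [array([ 55.6, 102.1]), array([107.2,  83.7]), np.float64(76.0)]
wood [ 450   63  107   87 5935] [502.1 107.6] [array([503.7, 107.1]), array([97.6, 76.3]), np.float64(12.2)]
wood [302 162   7   5  23] [305.6 164.2] [array([305., 164.]), array([4., 6.]), np.float64(90.0)]
wood [196 175  43  14 259] [217.5 181.5] [array([217.2, 180.8]), array([42.2, 12.9]), np.float64(2.1)]
wood [104 187   5   4  10] [106.  188.2] [array([106.3, 188.3]), array([3.5, 2.8]), np.float64(4
[... 230 characters left out ...]
43  16 368] [228.  247.5] [array([228. , 247.3]), array([ 9.7, 42.6]), np.float64(79.0)]
wood [   0  351  108   69 1871] [ 62.8 375.8] [array([ 53.5, 385. ]), array([ 68., 107.]), np.float64(90.0)]
wood [ 75 354   3   6  11] [ 75.8 356.7] [array([ 76. , 356.5]), array([5., 2.]), np.float64(90.0)]
wood [ 27 360   9   3  13] [ 30.6 361.2] [array([ 31. , 361.1]), array([1.2, 8.2]), np.float64(82.9)]
wood [ 26 364   5   2   9] [ 28.2 364.6] [array([ 28. , 364.5]), array([1., 4.]), np.float64(90.0)]
[[ 0.027 -0.994  0.107  0.418]
 [-1.    -0.028 -0.008 -0.   ]
 [ 0.011 -0.107 -0.994  1.192]
 [ 0.     0.     0.     1.   ]] 440.66972145487733 [0.01992352 0.         0.         0.         0.        ]
```

View pics/crop0.png

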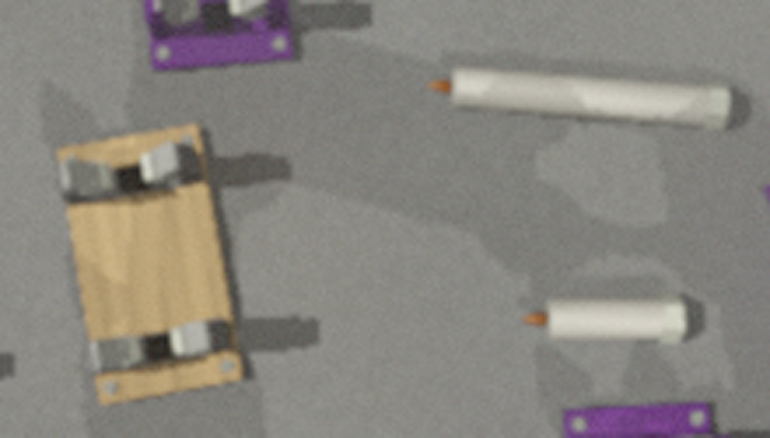

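The crop confirms both choices. The long candle's flame is at crop (440,86) and its cap at (720,108). The plywood cradle's corners are at crop (58,150), (200,124), (243,380) and (100,404).

```bash
python3 - <<'E'
from h import *
import pickle
c,K,d=pickle.load(open('top0.pkl','rb')); im=c['color']
f=lambda p:(np.array(p,float)+.5)/3.5-.5+[180,140]
P=toworld(c,K,d,f([(453,87),(730,107),(433,86)]),.016); print('candle',P.round(4),np.linalg.norm(P[0]-P[1]),'mid',(P[0]+P[1])/2)
v=P[0]-P[1];print('yaw',np.arctan2(v[1],v[0]))
B=toworld(c,K,d,f([(58,150),(200,124),(243,380),(100,404)]),.012);print(B.round(4),B.mean(0))
print([np.linalg.norm(B[i]-B[(i+1)%4]).round(4) for i in range(4)])
v=B[0]+B[1]-B[2]-B[3];print('cyaw',np.arctan2(v[1],v[0])); v=B[0]+B[3]-B[1]-B[2];print('cyaw2',np.arctan2(-v[0],v[1]))
S=toworld(c,K,d,f([(615,320)]),.016);print('short',S)
print('pillar',toworld(c,K,d,[(106.8,188.9)],.1))
# tool axes
from scipy.spatial.transform import Rotation as Ro
print(Ro.from_euler('xyz',readout.observe()['tool_rot']).as_matrix().round(3))
print(cams.read_camera('wrist')['T_tool_cam'].round(3))
# scene cam check
c,K,d=pickle.load(open('scene0.pkl','rb')); 
u=lambda p:(np.array(p,float)+.5)/1.4-.5
print(toworld(c,K,d,u([(206,378),(338,371)]),.016).round(4))
print(toworld(c,K,d,u([(411,264),(472,247),(510,325),(459,341)]),.012).round(4))
E
```

```text
candle [[ 0.6443 -0.0994  0.016 ]
 [ 0.6347 -0.314   0.016 ]
 [ 0.6446 -0.0839  0.016 ]] 0.21478896201281017 mid [ 0.63948054 -0.20670996  0.016     ]
yaw 1.526191563867773
[[0.5869 0.204  0.012 ]
 [0.6103 0.0954 0.012 ]
 [0.4145 0.0557 0.012 ]
 [0.3936 0.1633 0.012 ]] [0.50133607 0.12957932 0.012     ]
[np.float64(0.111), np.float64(0.1998), np.float64(0.1096), np.float64(0.1975)]
cyaw 0.20401836022503952
cyaw2 0.20251109510769086
short [[ 0.4676873  -0.22626591  0.016     ]]
pillar [[0.55182511 0.40894418 0.1       ]]
[[-0.     0.279 -0.96 ]
 [ 0.001 -0.96  -0.279]
 [-1.    -0.001 -0.   ]]
[[ 0.    -0.267  0.964  0.021]
 [ 1.    -0.001 -0.    -0.   ]
 [ 0.001  0.964  0.267 -0.071]
 [ 0.     0.     0.     1.   ]]
[[ 0.6338 -0.308   0.016 ]
 [ 0.6455 -0.0984  0.016 ]]
[[0.4089 0.055  0.012 ]
 [0.3752 0.1822 0.012 ]
 [0.5824 0.2025 0.012 ]
 [0.6061 0.1074 0.012 ]]
```

```bash
python3 -m inch '30 18 -5 0.078 1;30 18 -5 0.078 1;30 18 -5 0.078 1;30 18 -5 0.078 1;30 18 -5 0.078 1;30 18 -5 0.078 1;30 18 -5 0.078 1;30 18 -5 0.078 1' 40; python3 -m inch '30 18 -5 0.078 1;30 18 -5 0.078 1;30 18 -5 0.078 1;30 18 -5 0.078 1;30 18 -5 0.078 1;30 18 -5 0.078 1;30 18 -5 0.078 1;0 0 0 0 1'
cat >> h.py <<'E'
from scipy.spatial.transform import Rotation as Ro
def tool():
    s=readout.observe(); R=Ro.from_euler('xyz',s['tool_rot']).as_matrix(); T=np.eye(4);T[:3,:3]=R;T[:3,3]=s['tool_pos']
    print('t%.2f'%s['time'],'pos',s['tool_pos'].round(4),'jawyaw %.4f'%np.arctan2(R[1,1],R[0,1]),'tipdir',R[:,0].round(4),'F',s['contact_force'].round(1),'M',s['torque'].round(2),'op %.4f'%s['opening'])
    return T
E
python3 - <<'E'
from h import *
import pickle
T=tool(); c,K,d=cam('wrist'); W=np.linalg.inv(T@c['T_tool_cam']); pickle.dump((c,K,d,W),open('w1.pkl','wb')); save(c['color'],'pics/w1.png',1.4)
E
```

```text
time: 0.87
tool_pos: [0.3878, -0.359, 0.3644]
tool_rot: [-1.271, 1.571, 2.781]
contact_force: [0.3, -0.2, -0.2]
opening: 0.0921
time: 1.53
tool_pos: [0.6002, -0.2303, 0.3278]
tool_rot: [3.049, 1.569, 1.368]
contact_force: [-1.4, 0.1, 0.0]
opening: 0.0916
t1.53 pos [ 0.6002 -0.2303  0.3278] jawyaw -0.1097 tipdir [ 4.0e-04  2.1e-03 -1.0e+00] F [-1.4  0.1  0. ] M [-0.02 -0.02 -0.03] op 0.0916
```

View pics/w1.png

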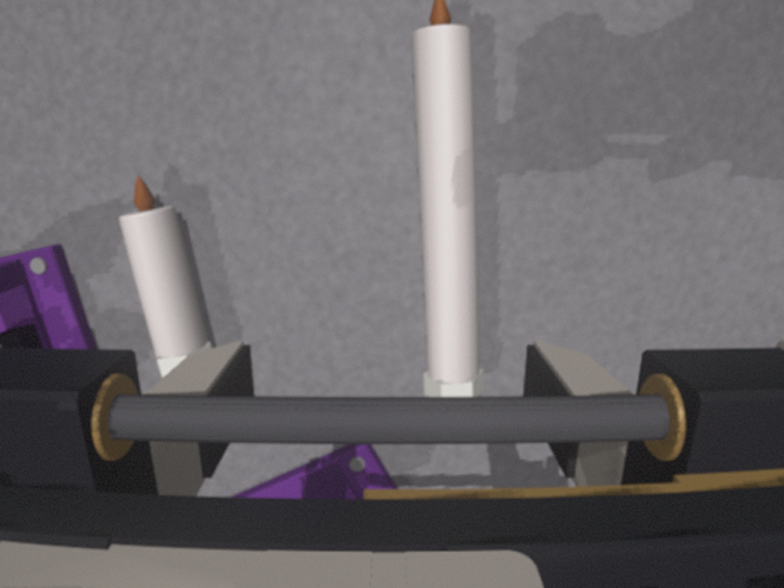

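```bash
python3 - <<'E'
from h import *
import pickle
c,K,d,W=pickle.load(open('w1.pkl','rb'))
u=lambda p:(np.array(p,float)+.5)/1.4-.5
P=toworld(c,K,d,u([(441,27),(453,378),(440,0)]),.016,W); print(P.round(4)); v=P[0]-P[1]; print(np.arctan2(v[1],v[0]),np.linalg.norm(v)); v/=np.linalg.norm(v);print('mid',P[0]-.105*v, 'normal yaw',np.arctan2(v[1],v[0])-np.pi/2)
E
```

```text
[[ 0.6421 -0.0975  0.016 ]
 [ 0.6323 -0.298   0.016 ]
 [ 0.6429 -0.0839  0.016 ]]
1.5217127317412236 0.20072369673824664
mid [ 0.63695587 -0.20236174  0.016     ] normal yaw -0.04908359505367299
```

```bash
python3 -m inch '19 13 -10 0.031 1;19 12 -20 0.031 1;0 0 -25 0 1;0 0 -25 0 1;0 0 -20 0 1;0 0 0 0 1'; python3 - <<'E'
from h import *
import pickle
T=tool(); c,K,d=cam('wrist'); save(c['color'],'pics/w2.png',1.4)
E
```

```text
time: 2.08
tool_pos: [0.6325, -0.2093, 0.2249]
tool_rot: [-1.912, 1.562, 2.743]
contact_force: [-0.3, -0.2, -0.3]
opening: 0.0914
t2.08 pos [ 0.6325 -0.2093  0.2249] jawyaw -0.0576 tipdir [-0.0082  0.0035 -1.    ] F [-0.3 -0.2 -0.3] M [ 0.02 -0.09 -0.02] op 0.0914
```

View pics/w2.png

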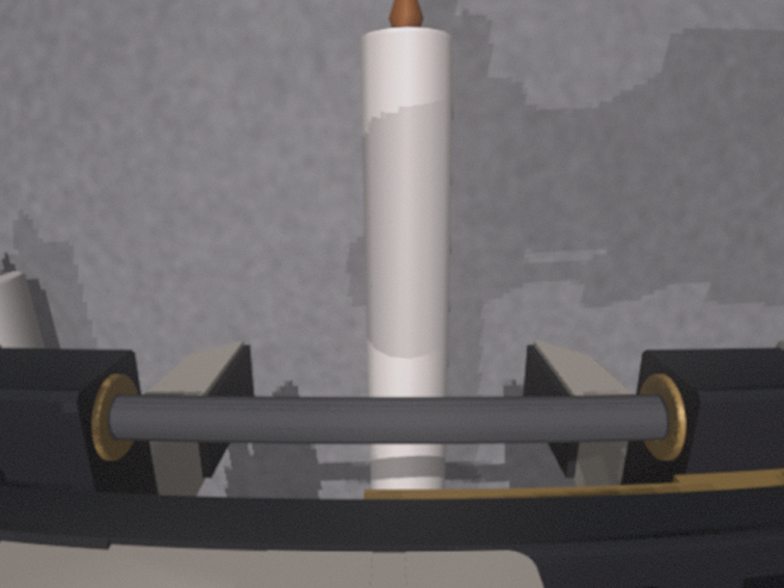

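The candle is parallel to the jaws and centred at about col 407, against a jaw centre of 392. The flame base is at (406,28).

```bash
python3 -m inch '4 3 -20 0.006 1;0 0 -15 0 1;0 0 -5 0 1;0 0 0 0 1;0 0 0 0 1;0 0 0 0 1'; python3 - <<'E'
from h import *
T=tool(); c,K,d=cam('wrist'); save(c['color'],'pics/w3.png',1.4)
E
```

```text
time: 2.63
tool_pos: [0.6389, -0.2067, 0.1916]
tool_rot: [1.188, 1.568, -0.433]
contact_force: [0.3, -0.5, -0.2]
opening: 0.0917
t2.63 pos [ 0.6389 -0.2067  0.1916] jawyaw -0.0505 tipdir [ 0.0025 -0.0012 -1.    ] F [ 0.3 -0.5 -0.2] M [ 0.06 -0.02 -0.  ] op 0.0917
```

View pics/w3.png

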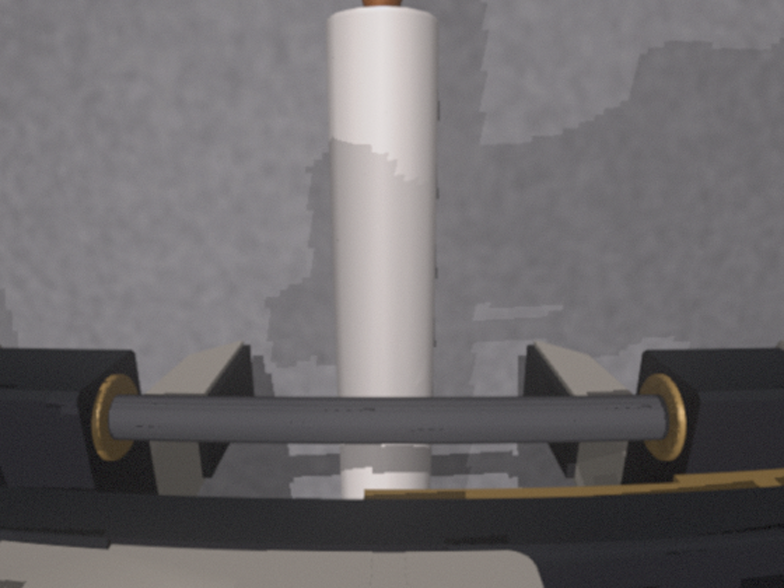

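```bash
python3 -m inch '0 1 -8 0 1;0 0 0 0 1;0 0 0 0 0.6;0 0 0 0 0.2;0 0 0 0 0.2;0 0 0 0 0.2;0 0 0 0 0.2;0 0 0 0 0.2' 50; python3 -m inch '0 0 0 0 0.2;0 0 0 0 0.2;0 0 0 0 0.2;0 0 0 0 0.2'; python3 - <<'E'
from h import *
T=tool(); c,K,d=cam('wrist'); save(c['color'],'pics/w4.png',1.4)
W=np.linalg.inv(T@c['T_tool_cam']);u=lambda p:(np.array(p,float)+.5)/1.4-.5
print(toworld(c,K,d,u([(383,8),(383,12)]),.03,W))
E
```

```text
time: 3.35
tool_pos: [0.6385, -0.2052, 0.1818]
tool_rot: [1.262, 1.571, -0.359]
contact_force: [0.7, -0.3, 0.0]
opening: 0.0562
time: 3.68
tool_pos: [0.6385, -0.2052, 0.1818]
tool_rot: [1.082, 1.571, -0.538]
contact_force: [-0.3, -0.7, 0.6]
opening: 0.0308
t3.68 pos [ 0.6385 -0.2052  0.1818] jawyaw -0.0500 tipdir [ 0. -0. -1.] F [-0.3 -0.7  0.6] M [-0.02 -0.19  0.02] op 0.0308
[[ 0.64174426 -0.10028222  0.03      ]
 [ 0.6416974  -0.10118066  0.03      ]]
```

View pics/w4.png

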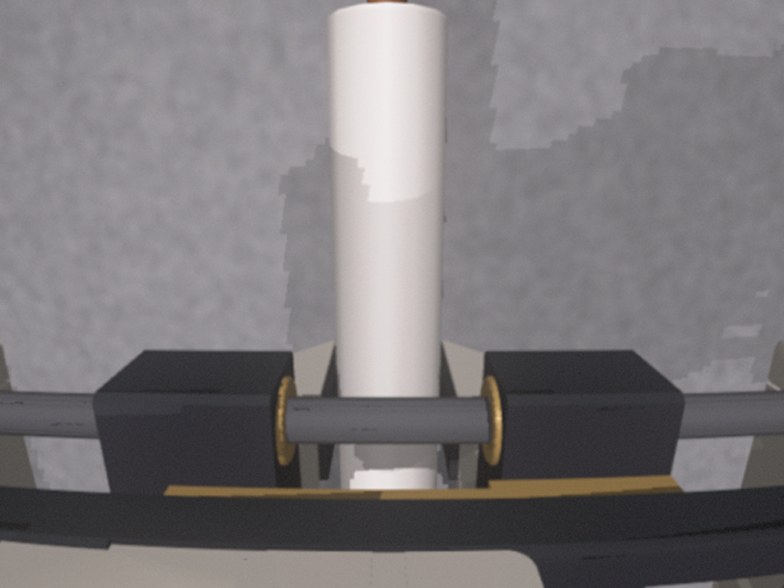

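Gripped (opening 30.8 mm) and centred. Now I lift, then check.

```bash
python3 -m inch '0 0 10 0 0.2;0 0 20 0 0.2;0 0 25 0 0.2;0 0 25 0 0.2;0 0 25 0 0.2;0 0 25 0 0.2;0 0 20 0 0.2;0 0 0 0 0.2'; python3 -m inch '-5 12 0 -0.05 0.2;-11 26 0 -0.105 0.2;-11 26 0 -0.105 0.2;-11 26 0 -0.105 0.2;-11 26 0 -0.105 0.2;-11 26 0 -0.105 0.2;-11 26 0 -0.105 0.2;-11 26 0 -0.105 0.2'; python3 -m inch '-11 27 0 -0.105 0.2;-11 27 0 -0.105 0.2;-11 27 0 -0.105 0.2;-11 27 0 -0.105 0.2;-8 20 0 -0.08 0.2;-4 13 0 -0.04 0.2;0 0 0 0 0.2;0 0 0 0 0.2'; python3 - <<'E'
from h import *
import pickle
T=tool()
for n in('scene','top','wrist'):
    c,K,d=cam(n); save(c['color'],f'pics/{n}5.png',1.4); pickle.dump((c,K,d),open(n+'5.pkl','wb'))
E
```

```text
time: 4.4
tool_pos: [0.6391, -0.2054, 0.3375]
tool_rot: [1.204, 1.562, -0.417]
contact_force: [0.9, 0.3, -1.0]
opening: 0.0308
time: 5.07
tool_pos: [0.5554, -0.0099, 0.3306]
tool_rot: [-0.881, 1.569, 2.991]
contact_force: [0.5, -0.9, -0.9]
opening: 0.0308
time: 5.73
tool_pos: [0.5001, 0.1303, 0.331]
tool_rot: [0.207, 1.569, -2.736]
contact_force: [-0.2, 0.3, -2.5]
opening: 0.0312
t5.73 pos [0.5001 0.1303 0.331 ] jawyaw -1.3722 tipdir [-1.2e-03 -5.0e-04 -1.0e+00] F [-0.2  0.3 -2.5] M [-0.01  0.   -0.03] op 0.0312
```

View pics/scene5.png

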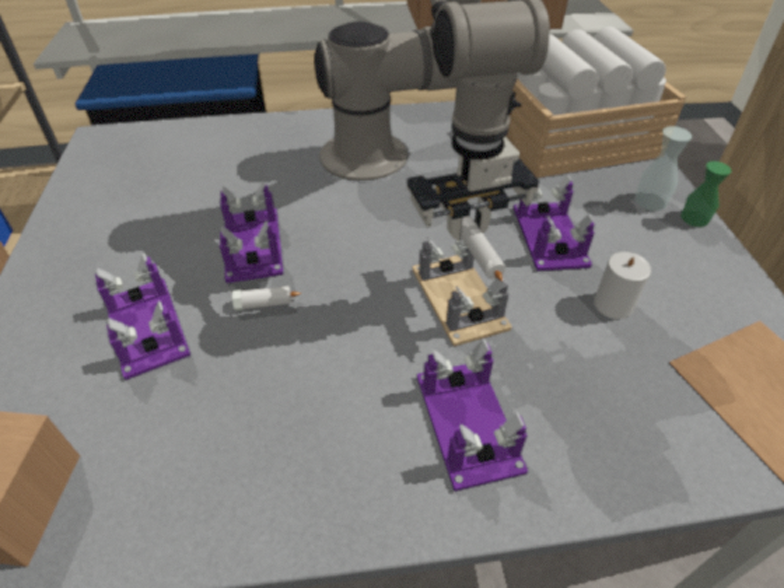

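View pics/top5.png

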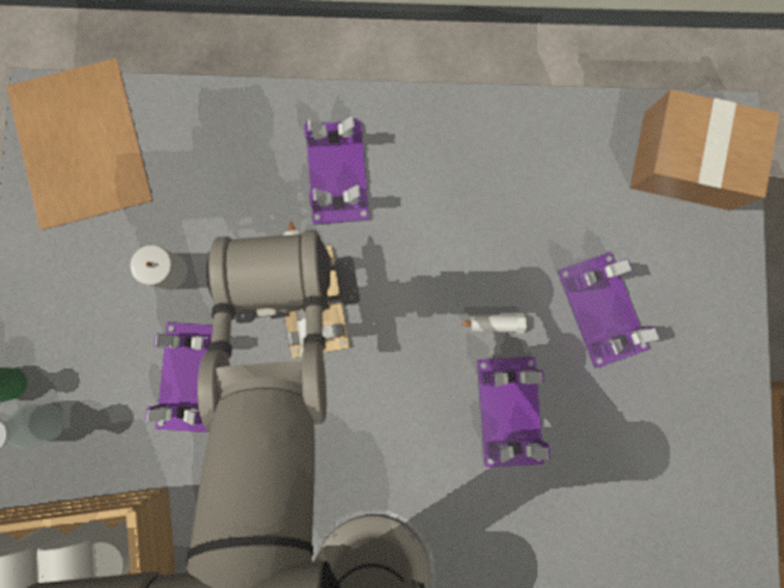

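View pics/wrist5.png

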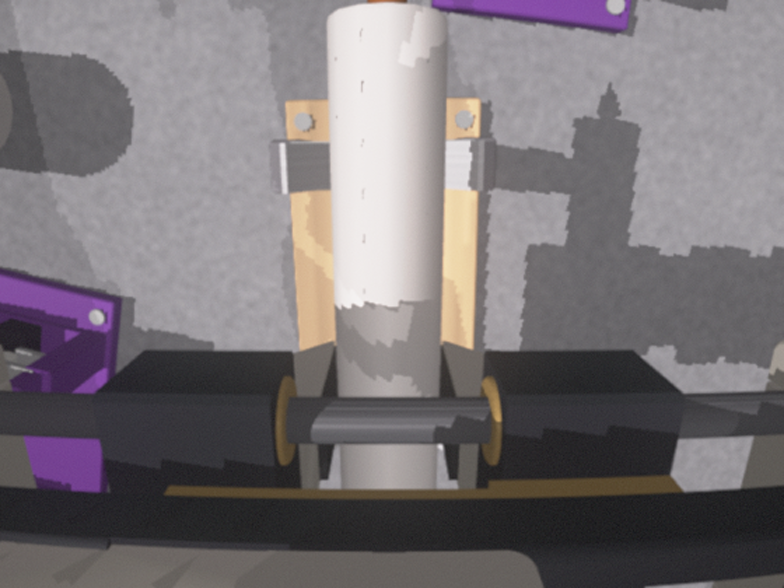

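The candle stays level in the grip (end rim row 8, as before the lift) and lines up over the plywood cradle. The cradle's far corners are at wrist (286,102) and (480,99), with screws at (303,121) and (464,120).

```bash
python3 - <<'E'
from h import *
import pickle
T=tool(); c,K,d=pickle.load(open('wrist5.pkl','rb')); W=np.linalg.inv(T@c['T_tool_cam']);u=lambda p:(np.array(p,float)+.5)/1.4-.5
B=toworld(c,K,d,u([(286,102),(480,99),(302,345),(475,345),(303,121),(464,120)]),.012,W); print(B.round(4))
m=(B[0]+B[1])/2; n=(B[4]+B[5])/2
yaw=.203; ex=np.array([np.cos(yaw),np.sin(yaw),0]); print('far-edge mid -> centre',m-.1*ex, 'width',np.linalg.norm(B[0]-B[1]))
e=B[1]-B[0]; print('edge yaw',np.arctan2(e[0],-e[1]) )
for a,b in((0,2),(1,3)):
    s=B[a]-B[b]; print('side yaw',np.arctan2(s[1],s[0]))
s=(B[0]+B[1]-B[2]-B[3]);print(np.arctan2(s[1],s[0]))
# candle in hand
C=toworld(c,K,d,u([(387,9)]),T[2,3]-.167+.014,W);print('candle end',C, C-.105*ex)
E
```

```text
t5.88 pos [0.5008 0.129  0.3313] jawyaw -1.3751 tipdir [-5.e-04 -4.e-04 -1.e+00] F [ 0.4  0.5 -1.8] M [ 0.    0.02 -0.05] op 0.0312
[[0.5851 0.204  0.012 ]
 [0.6075 0.0986 0.012 ]
 [0.4444 0.1731 0.012 ]
 [0.4653 0.0673 0.012 ]
 [0.5767 0.193  0.012 ]
 [0.5946 0.1048 0.012 ]]
far-edge mid -> centre [0.49832434 0.13115755 0.012     ] width 0.10773018901019844
edge yaw 0.20932923585896812
side yaw 0.21613645333504394
side yaw 0.21723335846554268
0.21668782746019039
candle end [[0.6025878  0.14988768 0.17833702]] [[0.49974385 0.12871877 0.17833702]]
```

```bash
python3 -m inch '-1 1 -15 0.01 0.2;0 0 -20 0 0.2;0 0 -20 0 0.2;0 0 -13 0 0.2;0 0 0 0 0.2;0 0 0 0 0.2;0 0 0 0 0.2'; python3 - <<'E'
from h import *
import pickle
T=tool()
for n in('scene','wrist'):
    c,K,d=cam(n); im=c['color']
    if n=='scene': save(im[140:260,260:420],'pics/scene6.png',5)
    else: save(im,'pics/wrist6.png',1.4)
E
```

```text
time: 6.47
tool_pos: [0.5001, 0.1304, 0.2645]
tool_rot: [2.953, 1.569, 0.017]
contact_force: [0.6, 0.3, -1.4]
opening: 0.0308
t6.47 pos [0.5001 0.1304 0.2645] jawyaw -1.3657 tipdir [ 0.0014  0.     -1.    ] F [ 0.6  0.3 -1.4] M [-0.01 -0.01  0.05] op 0.0308
```

View pics/scene6.png

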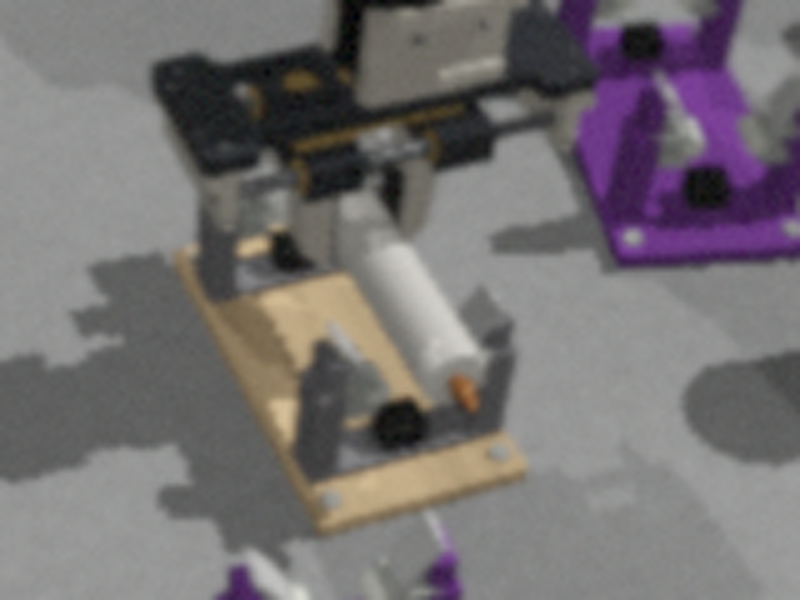

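View pics/wrist6.png

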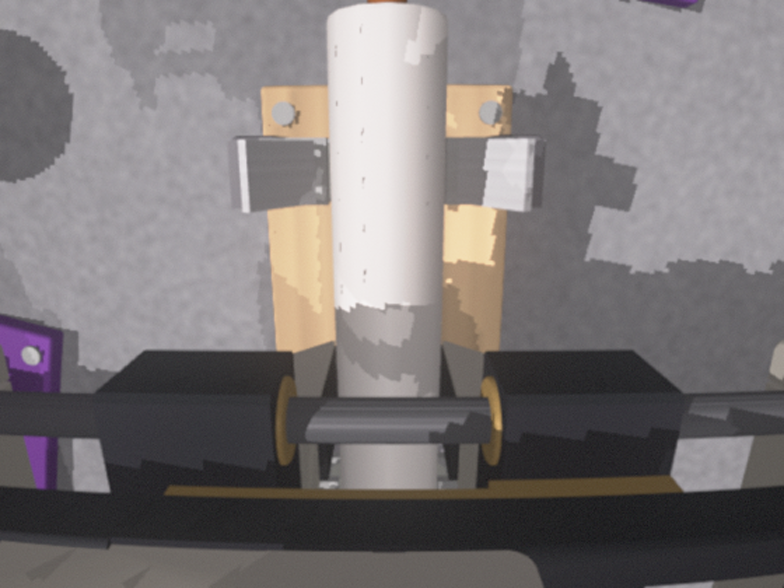

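The candle is centred in the V: clip edges at cols 235 and 541, candle axis at 387. I'll go down to the V and press gently, watching the force.

```bash
python3 -m inch '0 0 -10 0 0.2;0 0 -8 0 0.2;0 0 -4 0 0.2;0 0 -2 0 0.2;0 0 0 0 0.2' 60; python3 -c "from h import *;tool()";  python3 -m inch '0 0 -2 0 0.2;0 0 -2 0 0.2;0 0 0 0 0.2'; python3 -c "from h import *;tool()"; python3 -m inch '0 0 -2 0 0.2;0 0 -2 0 0.2;0 0 0 0 0.2'; python3 -c "from h import *;tool()"
```

```text
time: 6.98
tool_pos: [0.4992, 0.1308, 0.2397]
tool_rot: [0.089, 1.569, -2.846]
contact_force: [-3.6, -1.0, 7.1]
opening: 0.0309
t6.98 pos [0.4992 0.1308 0.2397] jawyaw -1.3648 tipdir [-1.4e-03 -4.0e-04 -1.0e+00] F [-3.6 -1.   7.1] M [-0.23  0.61 -0.05] op 0.0309
time: 7.23
tool_pos: [0.4991, 0.1308, 0.2361]
tool_rot: [0.201, 1.57, -2.734]
contact_force: [-3.3, -0.4, 6.3]
opening: 0.0306
t7.23 pos [0.4991 0.1308 0.2361] jawyaw -1.3647 tipdir [-1.e-03 -4.e-04 -1.e+00] F [-3.3 -0.4  6.3] M [-0.26  0.6  -0.01] op 0.0306
time: 7.48
tool_pos: [0.4991, 0.1308, 0.2318]
tool_rot: [0.117, 1.57, -2.819]
contact_force: [-2.5, -1.3, 3.1]
opening: 0.031
t7.48 pos [0.4991 0.1308 0.2318] jawyaw -1.3648 tipdir [-1.1e-03 -4.0e-04 -1.0e+00] F [-2.5 -1.3  3.1] M [-0.18  0.52 -0.02] op 0.0310
```

```bash
python3 - <<'E'
from h import *
T=tool()
for n in('scene','wrist'):
    c,K,d=cam(n); im=c['color']
    if n=='scene': save(im[140:260,260:420],'pics/scene7.png',5)
    else: save(im,'pics/wrist7.png',1.4)
E
```

```text
t7.48 pos [0.4991 0.1308 0.2318] jawyaw -1.3648 tipdir [-1.1e-03 -4.0e-04 -1.0e+00] F [-2.5 -1.3  3.1] M [-0.18  0.52 -0.02] op 0.0310
```

View pics/scene7.png

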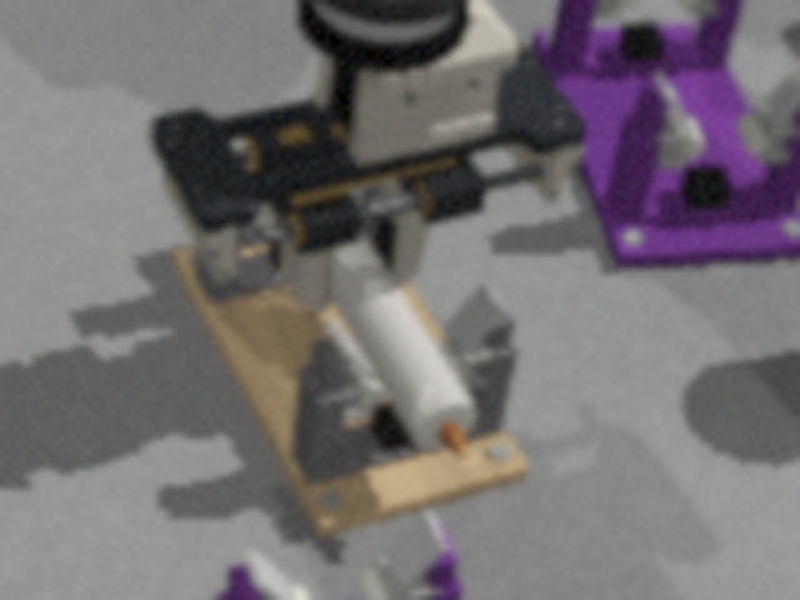

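View pics/wrist7.png

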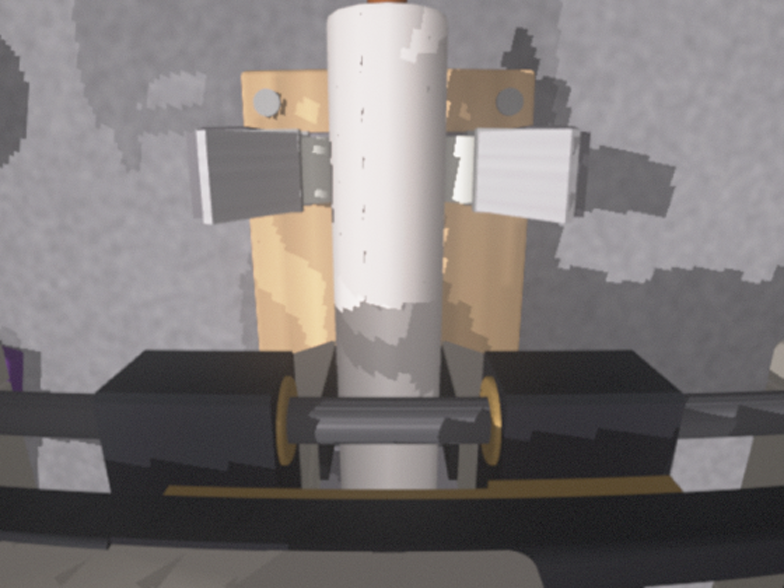

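Still level in the grip, and on its way between the rollers. Continuing to the seat.

```bash
for i in 1; do python3 -m inch '0 0 -2 0 0.2;0 0 -2 0 0.2;0 0 0 0 0.2'; python3 -c "from h import *;tool()"; python3 -m inch '0 0 -2 0 0.2;0 0 -2 0 0.2;0 0 0 0 0.2'; python3 -c "from h import *;tool()";python3 -m inch '0 0 -2 0 0.2;0 0 -2 0 0.2;0 0 0 0 0.2'; python3 -c "from h import *;tool()"; done
```

```text
time: 7.83
tool_pos: [0.4992, 0.1308, 0.227]
tool_rot: [-0.022, 1.569, -2.958]
contact_force: [-1.9, -0.2, -1.8]
opening: 0.0309
t7.83 pos [0.4992 0.1308 0.227 ] jawyaw -1.3650 tipdir [-1.4e-03 -3.0e-04 -1.0e+00] F [-1.9 -0.2 -1.8] M [-0.14  0.33  0.02] op 0.0309
time: 8.08
tool_pos: [0.4992, 0.1308, 0.2226]
tool_rot: [-0.064, 1.569, -3.0]
contact_force: [-2.0, -1.3, -9.9]
opening: 0.0304
t8.08 pos [0.4992 0.1308 0.2226] jawyaw -1.3651 tipdir [-1.7e-03 -2.0e-04 -1.0e+00] F [-2.  -1.3 -9.9] M [-0.11  0.19  0.02] op 0.0304
time: 8.33
tool_pos: [0.4992, 0.1308, 0.2186]
tool_rot: [-0.053, 1.569, -2.989]
contact_force: [-1.0, -1.8, -12.8]
opening: 0.0308
t8.33 pos [0.4992 0.1308 0.2186] jawyaw -1.3650 tipdir [-1.7e-03 -3.0e-04 -1.0e+00] F [ -1.   -1.8 -12.8] M [-0.1   0.11  0.03] op 0.0308
```

The clips now pull the candle down (Fz −13 N), so both rollers are past. I'll press to landing.

```bash
python3 -m inch '0 0 -1.5 0 0.2;0 0 -1.5 0 0.2;0 0 0 0 0.2'; python3 -c "from h import *;tool()"; python3 -m inch '0 0 -1 0 0.2;0 0 -0.5 0 0.2;0 0 0 0 0.2;0 0 0 0 0.2'; python3 - <<'E'
from h import *
T=tool()
for n in('scene','wrist'):
    c,K,d=cam(n); im=c['color']
    if n=='scene': save(im[140:260,260:420],'pics/scene8.png',5)
    else: save(im,'pics/wrist8.png',1.4)
E
```

```text
time: 8.58
tool_pos: [0.4992, 0.1308, 0.216]
tool_rot: [-0.031, 1.569, -2.967]
contact_force: [-2.4, -2.1, -16.0]
opening: 0.0305
t8.58 pos [0.4992 0.1308 0.216 ] jawyaw -1.3650 tipdir [-1.5e-03 -3.0e-04 -1.0e+00] F [ -2.4  -2.1 -16. ] M [-0.11  0.28  0.03] op 0.0305
time: 8.92
tool_pos: [0.4991, 0.1308, 0.2157]
tool_rot: [0.042, 1.57, -2.893]
contact_force: [-5.9, -2.1, -4.8]
opening: 0.0307
t8.92 pos [0.4991 0.1308 0.2157] jawyaw -1.3650 tipdir [-8.e-04 -2.e-04 -1.e+00] F [-5.9 -2.1 -4.8] M [-0.25  0.83 -0.05] op 0.0307
```

View pics/wrist8.png

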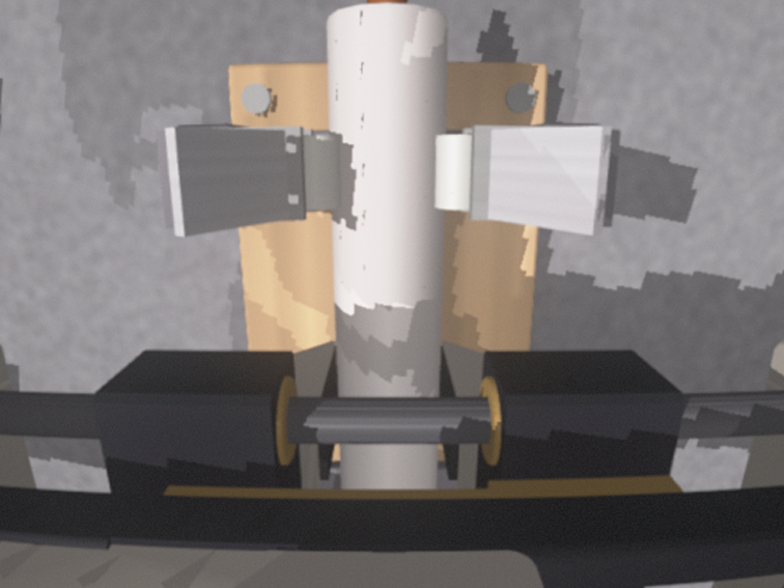

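The roller now laps over the candle on the right (435,172), and descent stopped at TCP z 0.2157, where 0.2158 was predicted. A little more press to be sure both ends are home.

```bash
python3 -m inch '0 0 -1 0 0.2;0 0 -1 0 0.2;0 0 0 0 0.2;0 0 0 0 0.2'; python3 -c "from h import *;tool()"; python3 -m inch '0 0 -1 0 0.2;0 0 0 0 0.2;0 0 0 0 0.2'; python3 -c "from h import *;tool()"
```

```text
time: 9.35
tool_pos: [0.499, 0.1308, 0.2155]
tool_rot: [1.796, 1.57, -1.139]
contact_force: [-10.7, -2.1, 13.3]
opening: 0.0305
t9.35 pos [0.499  0.1308 0.2155] jawyaw -1.3648 tipdir [ 1.e-04 -3.e-04 -1.e+00] F [-10.7  -2.1  13.3] M [-0.4   1.84 -0.  ] op 0.0305
time: 9.6
tool_pos: [0.499, 0.1309, 0.2154]
tool_rot: [2.528, 1.57, -0.408]
contact_force: [-14.2, -2.7, 22.6]
opening: 0.0308
t9.60 pos [0.499  0.1309 0.2154] jawyaw -1.3647 tipdir [ 6.e-04 -3.e-04 -1.e+00] F [-14.2  -2.7  22.6] M [-0.54  2.39 -0.02] op 0.0308
```

Firmly landed: force rises to +23 N with no further travel. Now I relax the push, release and rise.

```bash
python3 -m inch '0 0 2.5 0 0.2;0 0 0 0 0.2;0 0 0 0 0.8;0 0 0 0 0.8;0 0 0 0 0.8;0 0 0 0 0.8;0 0 0 0 0.8;0 0 0 0 0.8' ; python3 -m inch '0 0 0 0 0.8;0 0 0 0 0.8'; python3 -c "from h import *;tool()"; python3 -m inch '0 0 5 0 0.8;0 0 10 0 0.8;0 0 20 0 0.8;0 0 25 0 0.8;0 0 25 0 0.8;0 0 25 0 0.8;0 0 0 0 0.8'; python3 - <<'E'
from h import *
T=tool()
for n in('scene','wrist'):
    c,K,d=cam(n); im=c['color']
    if n=='scene': save(im[140:260,260:420],'pics/scene9.png',5)
    else: save(im,'pics/wrist9.png',1.4)
E
```

```text
time: 10.27
tool_pos: [0.4999, 0.1309, 0.2151]
tool_rot: [2.994, 1.57, 0.059]
contact_force: [0.3, -0.2, -0.6]
opening: 0.0659
time: 10.43
tool_pos: [0.4996, 0.1309, 0.2148]
tool_rot: [2.755, 1.571, -0.181]
contact_force: [0.5, 0.3, 0.2]
opening: 0.073
t10.43 pos [0.4996 0.1309 0.2148] jawyaw -1.3650 tipdir [ 3.e-04 -0.e+00 -1.e+00] F [0.5 0.3 0.2] M [ 0.01 -0.01  0.01] op 0.0730
time: 11.02
tool_pos: [0.5006, 0.1311, 0.3305]
tool_rot: [3.035, 1.561, 0.1]
contact_force: [1.7, -0.3, 0.9]
opening: 0.0731
t11.02 pos [0.5006 0.1311 0.3305] jawyaw -1.3649 tipdir [ 0.0098  0.001  -1.    ] F [ 1.7 -0.3  0.9] M [ 0.01 -0.02  0.03] op 0.0731
```

View pics/wrist9.png

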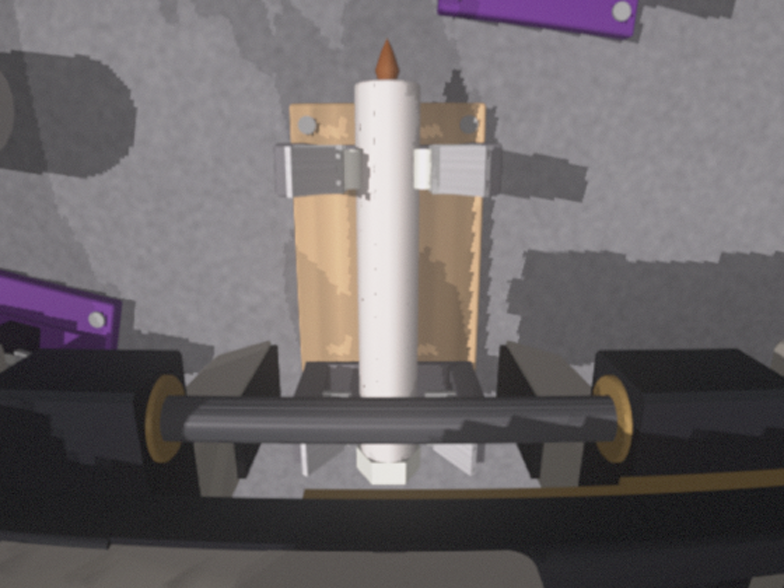

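View pics/scene9.png

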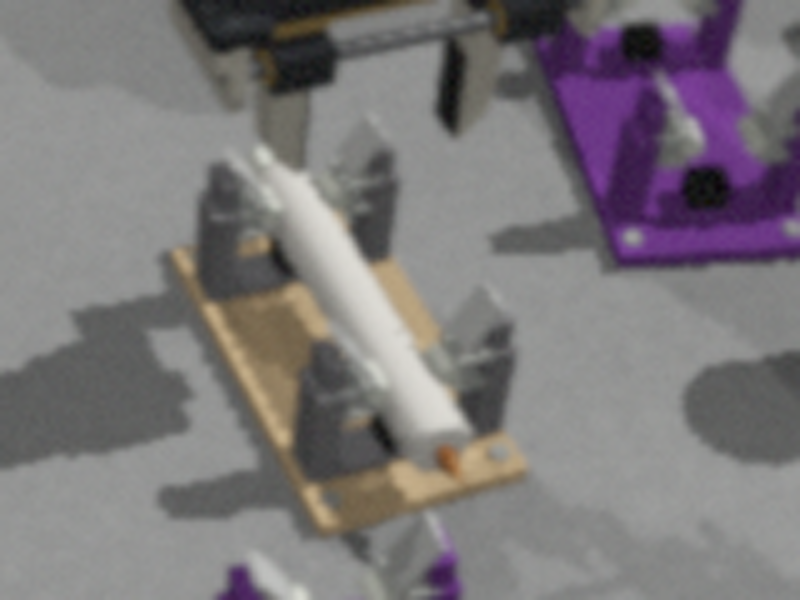

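The candle is between both clips with the rollers over it. I'll clear the arm and check centring and level with the top and scene views.

```bash
python3 -m inch '-10 -30 10 0 0.8;-10 -30 10 0 0.8;-10 -30 5 0 0.8;-10 -30 5 0 0.8;-10 -30 0 0 0.8;-10 -30 0 0 0.8;-10 -30 0 0 0.8;-10 -30 0 0 0.8';python3 -m inch '-10 -30 0 0 0.8;-5 -30 0 0 0.8;-5 -30 0 0 0.8;-5 -30 0 0 0.8;0 -30 0 0 0.8;0 0 0 0 0.8;0 0 0 0 0.8;0 0 0 0 0.8'; python3 - <<'E'
from h import *
import pickle
T=tool()
for n in('scene','top'):
    c,K,d=cam(n); im=c['color'];pickle.dump((c,K,d),open(n+'10.pkl','wb'))
    if n=='scene': save(im[140:260,260:420],'pics/scene10.png',5)
    else: save(im[150:270,170:330],'pics/top10.png',5);save(im,'pics/top10f.png')
E
```

```text
time: 11.78
tool_pos: [0.4184, -0.1103, 0.354]
tool_rot: [-0.612, 1.569, 2.736]
contact_force: [0.1, -0.8, -0.3]
opening: 0.0732
time: 12.45
tool_pos: [0.3942, -0.2586, 0.3539]
tool_rot: [-1.054, 1.568, 2.293]
contact_force: [0.4, -0.2, 0.2]
opening: 0.0731
t12.45 pos [ 0.3942 -0.2586  0.3539] jawyaw -1.3655 tipdir [-0.0016  0.0019 -1.    ] F [ 0.4 -0.2  0.2] M [0.06 0.01 0.03] op 0.0731
```

View pics/top10.png

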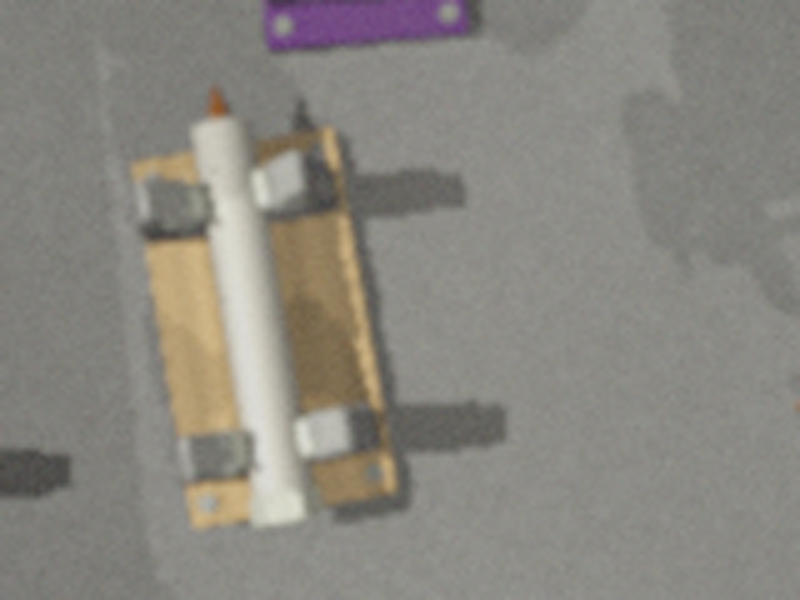

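View pics/scene10.png

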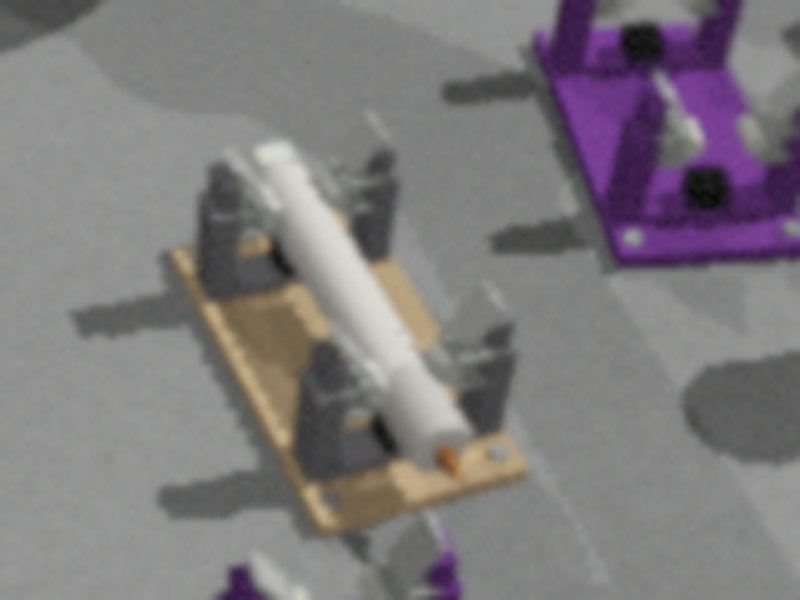

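View pics/top10f.png

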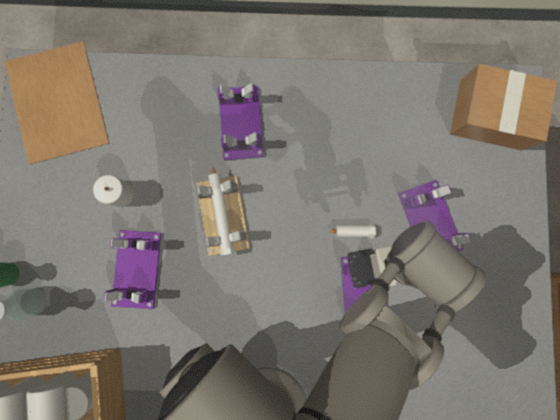

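```bash
python3 - <<'E'
from h import *
import pickle
ct,Kt,dt=pickle.load(open('top10.pkl','rb')); cs,Ks,ds=pickle.load(open('scene10.pkl','rb'))
ft=lambda p:(np.array(p,float)+.5)/5-.5+[170,150]; fs=lambda p:(np.array(p,float)+.5)/5-.5+[260,140]
P=toworld(ct,Kt,dt,ft([(219,122),(279,522)]),.05); v=P[0]-P[1];L=np.linalg.norm(v);print('candle',P.round(4),L,P.mean(0),np.arctan2(v[1],v[0]))
B=toworld(ct,Kt,dt,ft([(131,164),(332,127),(396,492),(192,528)]),.012);print('board',B.mean(0))
yaw=.203;e=np.array([np.cos(yaw),np.sin(yaw),0]);D=P.mean(0)-B.mean(0);print('along',D@e,'across',D@[-e[1],e[0],0])
for n,a,b in(('tip',(216,90),(457,474)),('cap',(279,520),(268,150))):
    ua=cv2.undistortPoints(ft([a]).reshape(-1,1,2),Kt,dt).reshape(2,1);ub=cv2.undistortPoints(fs([b]).reshape(-1,1,2),Ks,ds).reshape(2,1)
    X=cv2.triangulatePoints(np.array(ct['world_to_cam'])[:3],np.array(cs['world_to_cam'])[:3],ua,ub);print(n,(X[:3]/X[3]).ravel().round(4))
E
```

```text
candle [[0.6052 0.1536 0.05  ]
 [0.3983 0.1141 0.05  ]] 0.210652673685062 [0.50172919 0.13382897 0.05      ] 0.18859009847043137
board [0.50147807 0.13071639 0.012     ]
along 0.0008734865671469327 across 0.002998043998986319
tip [0.621  0.1547 0.0555]
cap [0.3991 0.1102 0.0643]
```

Along-axis offset is 0.9 mm. Apparent length at seat height is 210.7 mm, which fits a level candle. The short candle at (355,231) and the pillar at (107,189) haven't moved. Handing in.

```bash
python3 -m inch '0 0 0 0 0.8;0 0 0 0 0.8;0 0 0 0 0.8;0 0 0 0 0.8'; python3 -c "
from h import *
tool(); print(workorder.hand_in())"
```

```text
time: 12.88
tool_pos: [0.3946, -0.2587, 0.3549]
tool_rot: [1.822, 1.571, -1.113]
contact_force: [-0.3, 0.7, -0.6]
opening: 0.0735
t12.88 pos [ 0.3946 -0.2587  0.3549] jawyaw -1.3642 tipdir [ 1.e-04 -2.e-04 -1.e+00] F [-0.3  0.7 -0.6] M [-0.03 -0.04  0.07] op 0.0735
the job is handed in; nothing more can be done
None
```

The long candle is pressed home in the plywood cradle, flame end pointing away from the robot. I released it and handed the job in at 12.9 s with the arm clear.

- **Seating:** the force built up, reversed to a 16 N pull from the clips, then rose to 23 N upward with no further travel. The tool stopped at z 0.2154–0.2157, where 0.2158 was predicted. The wrist and scene views show the rollers over the candle at the flame-end clip; the other clip is less clearly visible.
- **Centring and level:** the top view puts the candle's middle 0.9 mm off centre along the cradle. Its ends measure 210.7 mm apart at seat height, which fits a level candle.
- **Bystanders:** the short candle and the pillar are at the same pixels as at the start.

**Checks that disagreed:** the top view also put the candle 3 mm off to the side and about 0.015 rad off in yaw. The wrist view showed it centred, so I put this down to calibration and my reading of the pixels. Triangulating the two ends gave 56 mm for the flame tip and 64 mm for the cap. Those points are probably not at the same height on the candle, so that check of level is rough.

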